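# Replenish the roller lanes of a chalk packing bench

## Robot

A 6-joint arm with a two-finger parallel gripper is mounted at the origin on the work surface. World frame = base frame: x ahead of the robot, y to its left, z up, the work surface at z = 0. Lengths are in m, angles in rad, forces in N, time in s.
With the tool pointing down it reaches from about 0.425 to 0.95 m from the base axis. Payload 3.5 kg.
Tool frame: the origin (TCP) lies midway between the tips of the shut fingers; the grasp point (between the pads) lies 19 mm behind it; z points along the fingers, y is the line along which they close (so a half turn about z gives the same grasp; the last joint's range is limited). The gripper opens to 85 mm and grips with 20 to 120 N. Pads are 22 mm wide; open, the fingers measure 114 mm over their backs; the gripper's body (76 mm by 85 mm) begins 54 mm behind the grasp point. The pads swing forward as they close: fully open they stand 13 mm farther back than shut.
Start: joints at [-1.43, 0.286, 1.577, -0, 1.279, -0.15], TCP at [0.194, -0.647, 0.231] pointing down, gripper open.
Joint ranges: [-2.77, 2.77], [-0.9, 2.22], [0.21, 2.48], [-1.53, 4.67], [0.24, 2.81], [-2.84, 2.84]. Speed limits (rad/s): [2.79, 2.79, 3.14, 3.14, 3.14, 3.14].

## Interface

Orientations are given as a unit quaternion [x, y, z, w].
In Python, from plant import ctrl gives the robot as it stands. The module is installed in compiled form; this text tells all that it offers.
- The arm moves only by the shell command python3 -m inch 'ROWS' [FORCE]. ROWS is JSON, a list of rows, each a list of 5 numbers: the closure, from 0 (fully open) to 1 (shut), then the shift along the tool's x, y, z in m, then the turn about the tool's z in degrees. A call has 1 to 5 rows; each row is the pose to reach, as a shift and turn from the pose commanded when the call began, along the tool's axes at that moment; what a row does not reach only later rows make up. A row lasts 1/12 s, in which the tool goes at most 41.7 mm and 7.16 degrees, less where a joint would pass 70% of its speed; a pose out of reach is approached as far as the arm can. A call with a gripper value outside its range is refused whole. The fingers move at their own pace and stop on an object; FORCE is the grip in N (left out, the last holds). Time passes only in rows, so rows that repeat a pose let the fingers close. It gives the time, the measured TCP pose, the force, the opening and the grip force at its end, in the units of the state.
- ctrl.get_state(): the state, without advancing time (a new reading comes with each control period).
- ctrl.read_camera(name): name is "scene" or "side" or "wrist"; returns a dict with "pixels" (384x512x3 uint8, red, green, blue), "depth" (384x512 float32, m along the optical axis (not along the pixel's ray), 0 where there is no reading), "fx", "fy", "cx", "cy" (pixels), "xyz" and "rotation" of the camera in the world; the wrist camera has in their place "mount" (4x4, takes a point from camera to tool coordinates, whose origin is the TCP and whose axes are the flange's). Camera axes: x right, y down, z forward; pixel columns grow to the right and rows downward; lengths in m; the calibration is good to about 2 mm. A picture is of the moment at which its call begins: read the wrist's pose just before it.
- ctrl.sign_off(): hands the job in; it is judged then, once.
Trained networks look in a picture, given as the dict that the camera call returned (one of the last four; its "shot" number tells which), for a name from the list of things; names that differ only in an ending like _2 or _b are one class to them, and where a whole thing is asked for, a point or a joint stands for the part that bears it (a point fixed in the world has none). Each returns a list of dicts, best first, with "score" (0 to 1); they miss things now and then, are a little off and sometimes report something else, mostly with a low value. They report only what shows in the picture. A call takes as long as a camera call.
- ctrl.spot_in(query, picture): "at" ([column, row] in pixels, amid what is visible of it).
- ctrl.tip_of(query, picture): "at" ([column, row] in pixels: a listed point, or the origin of a listed thing).
The state is a dict: "time": time; "qpos": joint angles; "dq": joint speeds; "joint_efforts": joint torques, N m; "eef_pos": TCP position; "tcp_rot": TCP orientation; "contact_force": force on the tool from outside, world axes, zero at the start; "wrist_torque": the same for the moment, N m; "opening": opening from 0.0 (shut) to 1.0 (fully open); "finger_force": force on a finger pad.
Only numpy, scipy, OpenCV 4.12 (cv2) and the standard library are available. Lean on these libraries where they do the work, as an engineer would, in place of code of your own. Each camera call takes 0.05 s, during which the arm holds its last target. There are 200 camera calls.

## Task

Replenish the flow rack on the packing bench: set each of the three loose chalk cartons down gently on the rollers at the high end of the lane that already holds its colour, and let it roll forward to close up behind the carton there. First in, first out: the black carton on the scale was packed before the black one in the tilted case, so it must stand ahead of it. All must end up flat and square in their lanes with the front cartons still at the stop; do not disturb the jar, the tub or the tall bottle.

Things in the scene. Friction and masses are not known exactly. Their poses are not given: they have to be found in the camera images.
- black_case: Black carton of gym-chalk blocks with a yellow band round its middle and over its top: 54 mm (its x) by 72 mm (its y) by 80 mm high (its z), about 0.25 kg; origin at the centre of its underside, z up out of its top. To load; stands in one of the two bays of the tilted case (which one varies), tilted with it, its x from front lip to back, its y along the row, about 9 mm from its neighbour.
- white_case: White carton of gym-chalk blocks with a blue band round its middle and over its top: 54 mm (its x) by 72 mm (its y) by 80 mm high (its z), about 0.25 kg; origin at the centre of its underside, z up out of its top. To load; stands in the other bay of the tilted case in the same way.
- black_scale: Black carton of gym-chalk blocks with a yellow band round its middle and over its top: 54 mm (its x) by 72 mm (its y) by 80 mm high (its z), about 0.25 kg; origin at the centre of its underside, z up out of its top. To load, before black_case; stands upright on the scale, turned up to 40 degrees either way.
- black_front: Black carton of gym-chalk blocks with a yellow band round its middle and over its top: 54 mm (its x) by 72 mm (its y) by 80 mm high (its z), about 0.25 kg; origin at the centre of its underside, z up out of its top. Already at the stop of one lane (which one varies), its y pointing down the lane: marks the lane for black.
- white_front: White carton of gym-chalk blocks with a blue band round its middle and over its top: 54 mm (its x) by 72 mm (its y) by 80 mm high (its z), about 0.25 kg; origin at the centre of its underside, z up out of its top. Already at the stop of the other lane, its y pointing down the lane: marks the lane for white.
- rack: Fixed flow rack: two side-by-side roller lanes 380 mm long, falling 5 degrees along its x, from an open high end near the robot to a steel stop plate (40 mm above the rollers). Origin on the bench under the middle of the high end, x level along the lanes, z up. Lane centres y = +36 (left) and -36 mm (right); roller tops z = 110 mm at x = 0. Cartons released on the rollers roll by themselves.
- left_load (a point): Point on the roller tops, middle of the left lane, 50 mm down the lane from its high end, 106 mm above the bench: where to set a carton. Axes as the rack's (level). The lane is 64 mm clear between yellow guides 10 mm above the rollers, so a carton fits only with its 72 mm side along it; the outer guides flare 6 mm outwards over the first 50 mm.
- right_load (a point): The same point of the right lane, 72 mm to the side; the two lanes share an 8 mm thick divider, 10 mm above the rollers. Steel rollers 20 mm thick every 34 mm, turning freely: a released carton goes off at once, at up to about 0.3 m/s, and needs 1 to 2 s to close up.
- case: Fixed open brown case, 126 x 176 mm, on a blue stand, floor raked 28 degrees up along its x, so that it faces the robot. Origin on the bench under its middle, x level from front to back, y along the row. Floor 56 mm up at the middle, 116 mm deep inside; front lip and partition 22 mm, back and sides 34 mm high. Bays at y = +-40 mm; cartons stand square to the floor at the lip, 62 mm free behind.
- scale: White bench scale with yellow panel and steel platform, fixed, 190 x 140 mm; origin on the bench under its middle, x away from the display. Platform 116 x 128 mm, centred 34 mm along x, top 45 mm above the bench.
- jar: Bystander: black screw-lid jar, 80 mm across, 116 mm high, in front of the scale; origin at the centre of its underside.
- tub: Bystander: open white measuring tub, 124 mm across the rim, 140 mm high, behind the case; origin at the centre of its underside.
- bottle: Bystander: tall white bottle with a blue cap, 56 mm across, 185 mm high, standing near the high end of the rack on its left; origin at the centre of its underside.

How it is judged:
By the outcome, as a careful person would: the job done as asked, in the order asked, and still so for the second after the job is handed in, with the robot touching nothing.
It also fails if it takes over 72 s, if anything falls off the work surface, if the arm or the gripper's body presses on something with over 40 N, if the wrist force passes 120 N, or if a joint passes its speed limit or range.

## Working session

There is one attempt and no reset: what is moved stays moved. The work goes in short steps, Python scripts to look and compute and a shell command to move; the robot and the scene stay as the last step left them, time stands still between calls to the robot, and variables do not carry over. Pictures are saved under pics/ and viewed, at most 10 in all, crops included, and the job is handed in when it is done.

```bash
mkdir -p pics; cat > h.py <<'E'
import numpy as np, cv2
from scipy.spatial.transform import Rotation as R
from plant import ctrl
def cam(n):
    s=ctrl.get_state(); p=ctrl.read_camera(n)
    if 'mount' in p:
        T=np.eye(4); T[:3,:3]=R.from_quat(s['tcp_rot']).as_matrix(); T[:3,3]=s['eef_pos']
        M=T@np.array(p['mount'])
    else:
        M=np.eye(4); r=np.array(p['rotation'])
        M[:3,:3]=r if r.shape==(3,3) else R.from_quat(r).as_matrix(); M[:3,3]=p['xyz']
    return p,M
def cloud(p,M):
    d=p['depth']; v,u=np.mgrid[:d.shape[0],:d.shape[1]]
    P=np.stack([(u-p['cx'])/p['fx']*d,(v-p['cy'])/p['fy']*d,d],-1)
    W=P@M[:3,:3].T+M[:3,3]; W[d==0]=np.nan; return W
def save(p,n): cv2.imwrite('pics/'+n,p['pixels'][...,::-1])
E
python3 - <<'E'
from h import *
np.set_printoptions(precision=3,suppress=True)
s=ctrl.get_state(); print(s)
for n in ['scene','side']:
    p,M=cam(n); save(p,n+'.png'); W=cloud(p,M); np.save(n+'.npy',W); print(n,M[:3])
    for q in ['black_case','white_case','rack','case','scale','jar','tub','bottle','left_load','right_load']:
        for f in ('spot_in','tip_of'):
            for r in getattr(ctrl,f)(q,p)[:4]:
                c,rr=np.round(r['at']).astype(int); print(q,f,r['at'],round(r['score'],2), W[rr,c] if 0<=rr<384 and 0<=c<512 else '')
E
```

```text
{'time': 0.0, 'qpos': array([-1.43 ,  0.287,  1.578, -0.   ,  1.279, -0.15 ]), 'dq': array([ 0.001,  0.   ,  0.   , -0.001, -0.001,  0.   ]), 'joint_efforts': array([ -0.   , -40.599, -29.263,  -0.   ,   0.006,  -0.   ]), 'eef_pos': array([ 0.193, -0.646,  0.23 ]), 'tcp_rot': array([ 0.989,  0.145,  0.   , -0.001]), 'contact_force': array([-0.165, -0.482,  1.424]), 'wrist_torque': array([-0.029, -0.008, -0.03 ]), 'finger_force': 0.0, 'opening': 1.0012717167363783}
scene [[ 0.691  0.454 -0.563  1.116]
 [ 0.723 -0.413  0.554 -0.459]
 [ 0.019 -0.789 -0.614  0.684]]
black_case spot_in [261.6, 143.5] 0.83 [0.471 0.219 0.105]
black_case spot_in [140.4, 261.2] 0.46 [ 0.595 -0.227  0.093]
black_case tip_of [269.6, 156.9] 0.83 [0.498 0.222 0.078]
black_case tip_of [101.1, 221.6] 0.58 [ 0.462 -0.232  0.104]
white_case spot_in [277.7, 123.0] 0.67 [0.429 0.323 0.111]
white_case tip_of [281.0, 141.1] 0.76 [0.462 0.304 0.076]
white_case tip_of [196.0, 207.4] 0.16 [ 0.472 -0.005  0.02 ]
rack spot_in [141.6, 260.2] 0.94 [ 0.597 -0.224  0.095]
rack tip_of [115.3, 231.8] 0.88 [ 0.499 -0.223  0.097]
ra
[... 1826 characters left out ...]
166.8] 0.5 [0.452 0.208 0.093]
jar spot_in [199.8, 189.9] 0.82 [0.448 0.101 0.107]
jar tip_of [204.7, 207.5] 0.92 [0.453 0.101 0.042]
jar tip_of [189.5, 167.6] 0.38 [0.45  0.177 0.115]
tub spot_in [247.7, 110.5] 0.61 [0.678 0.327 0.128]
tub tip_of [246.6, 133.3] 0.9 [0.674 0.328 0.048]
bottle spot_in [157.3, 144.0] 0.25 [0.403 0.311 0.112]
bottle tip_of [220.9, 241.4] 0.6 [ 0.45  -0.012  0.042]
left_load spot_in [308.0, 286.1] 0.66 [ 0.548 -0.222  0.092]
left_load tip_of [254.8, 270.0] 0.84 [ 0.468 -0.154  0.106]
right_load spot_in [306.9, 284.6] 0.97 [ 0.548 -0.219  0.09 ]
right_load spot_in [271.5, 172.6] 0.66 [0.617 0.059 0.126]
right_load tip_of [267.5, 302.9] 0.84 [ 0.459 -0.227  0.105]
```

View pics/scene.png

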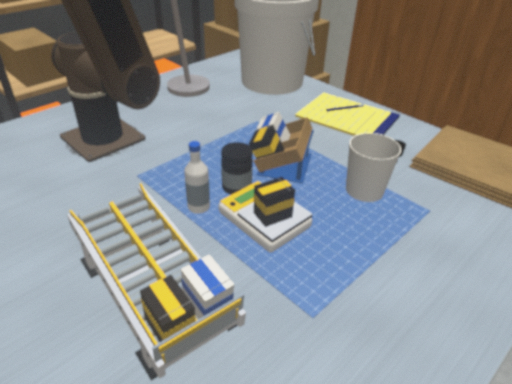

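View pics/side.png

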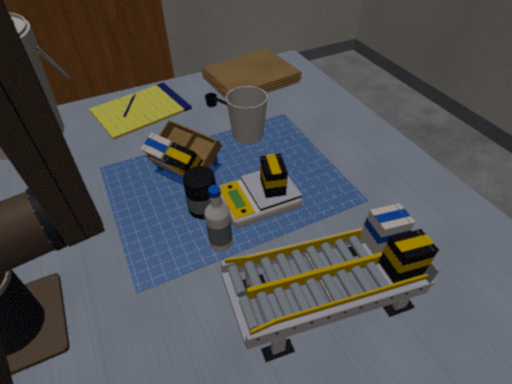

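The scene picture shows black_front at (168,305) in the right lane and white_front at (208,285) in the left lane. black_scale is at (273,200). In the case, black is at (265,140) in the right bay and white at (275,125) in the left bay. Next I'll fit the geometry from both point clouds.

```bash
python3 - <<'E'
from h import *
np.set_printoptions(precision=3,suppress=True)
for n in ['scene','side']:
    W=np.load(n+'.npy').reshape(-1,3); W=W[~np.isnan(W).any(1)]
    def box(x0,x1,y0,y1,z0,z1): return W[(W[:,0]>x0)&(W[:,0]<x1)&(W[:,1]>y0)&(W[:,1]<y1)&(W[:,2]>z0)&(W[:,2]<z1)]
    def rect(P,l):
        r=cv2.minAreaRect((P[:,:2]*1000).astype(np.float32)); print(n,l,len(P),'c',np.array(r[0]),'sz',np.array(r[1]),'ang',r[2],'z',np.median(P[:,2]))
    rect(box(.52,.72,-.05,.16,.115,.14),'scaletop')
    rect(box(.52,.75,-.05,.16,.04,.05),'platform')
    rect(box(.65,.85,-.30,-.08,.15,.175),'fronttops')
    rect(box(.35,.9,-.32,-.05,.1,.13),'rackhigh')
    rect(box(.38,.9,-.32,-.05,.06,.2),'rackall')
    rect(box(.43,.52,-.06,.04,.12,.2),'bottle'); rect(box(.42,.54,.05,.155,.1,.13),'jar'); rect(box(.6,.8,.24,.42,.125,.15),'tub')
    C=box(.34,.6,.155,.42,.03,.2); rect(C,'case all')
    rect(C[C[:,2]>.12],'case >.12')
    # normals
    V=np.load(n+'.npy'); du=np.roll(V,-2,1)-np.roll(V,2,1); dv=np.roll(V,-2,0)-np.roll(V,2,0)
    N=np.cross(dv,du); N/=np.linalg.norm(N,axis=2,keepdims=True)
    m=(V[...,0]>.34)&(V[...,0]<.62)&(V[...,1]>.155)&(V[...,1]<.42)&(V[...,2]>.05)&(np.abs(N[...,2])>.83)&(np.abs(N[...,2])<.93)
    Q=V[m]; print('up-ish normals',m.sum(),np.median(N[m],0))
    if m.sum()>20:
        nn=np.median(N[m],0); nn*=np.sign(nn[2]); d=Q@nn; print('yaw',np.degrees(np.arctan2(-nn[1],-nn[0])),'hist',np.histogram(d,12))
E
```

```text
scene scaletop 680 c [636.103  89.515] sz [73.464 59.563] ang 73.82036590576172 z 0.1266044875874991
scene platform 1084 c [608.022  97.887] sz [128.947 173.094] ang 87.70738983154297 z 0.04649189434461387
scene fronttops 3144 c [ 750.519 -228.817] sz [127.058  74.509] ang 83.36949920654297 z 0.16132726773813588
scene rackhigh 4358 c [ 598.605 -211.417] sz [171.737 386.715] ang 83.37175750732422 z 0.10739511393885065
scene rackall 15263 c [ 597.143 -211.32 ] sz [171.988 393.559] ang 83.32186889648438 z 0.10188499888327063
scene bottle 448 c [463.838  12.293] sz [49.528 39.209] ang 74.61211395263672 z 0.14193202012993628
scene jar 474 c [460.547 127.316] sz [54.314 77.352] ang 89.71461486816406 z 0.11710328256882901
scene tub 473 c [699.185 367.448] sz [104.445 122.469] ang 89.94822692871094 z 0.1352349603140447
scene case all 2879 c [475.569 275.626] sz [172.876 255.711] ang 20.828968048095703 z 0.09183084912226003
scene case >.12 188 c [450.244 258.322] sz [ 27.08  214.895] ang 26.082094192504883 z 0.12305269814728848
up-ish normals 393 [-0.363 -0.148  0.893]
yaw 22.14291135861555 h
[... 774 characters left out ...]
 82.55194854736328 z 0.14110471366813465
side jar 537 c [458.272 126.882] sz [55.869 76.919] ang 88.94841766357422 z 0.11492568528847658
side tub 271 c [697.542 367.661] sz [121.709 103.883] ang 0.5553231835365295 z 0.13404044457006192
side case all 2907 c [476.107 261.606] sz [168.664 283.672] ang 20.29549217224121 z 0.09484560454850455
side case >.12 142 c [435.53 285.95] sz [ 13.333 152.639] ang 30.610363006591797 z 0.12233378718573151
up-ish normals 639 [-0.34  -0.176  0.866]
yaw 27.3678165673535 hist (array([178,  19,   7,  13,  46,  14,   0,   1,   9, 334,  14,   4]), array([-0.172, -0.164, -0.155, -0.147, -0.139, -0.131, -0.123, -0.115,
       -0.107, -0.099, -0.091, -0.083, -0.075]))
```

```bash
cat >> h.py <<'E'
def go(x,y,z,psi):
    "tool-frame shift and turn to bring the TCP to x,y,z with tool x at heading psi"
    s=ctrl.get_state(); r=R.from_quat(s['tcp_rot']); m=r.as_matrix()
    p0=np.degrees(np.arctan2(m[1,0],m[0,0]))
    d=r.inv().apply(np.array([x,y,z])-s['eef_pos'])
    print('t',s['time'],'at',np.round(s['eef_pos'],4),'psi',round(p0,2),'tilt',np.round(m[2],3),'SHIFT',np.round(d,4),'TURN',round(-((psi-p0+180)%360-180),2),'q',np.round(s['qpos'],2),'open',round(s['opening'],3),'F',np.round(s['contact_force'],1))
E
for i in 1 2 3 4; do python3 -m inch '[[0,0.0254,-0.0232,0,0],[0,0.0508,-0.0464,0,0],[0,0.0762,-0.0696,0,0],[0,0.1016,-0.0928,0,0],[0,0.127,-0.116,0,0]]' | tail -1; done
python3 -m inch '[[0,0.0254,-0.0232,0,-7],[0,0.0508,-0.0464,0,-14],[0,0.0762,-0.0696,0,-21],[0,0.1016,-0.0928,0,-28],[0,0.127,-0.116,0,-35]]'
python3 -m inch '[[0,0,0,0,-7],[0,0,0,0,-14],[0,0,0,0,-21],[0,0,0,0,-22.6],[0,0,0,0,-22.6]]' >/dev/null
python3 -c "
from h import *
go(.636,.0895,.07,74.3)
p,M=cam('wrist'); save(p,'w1.png')"
```

```text
finger_force: 0.0
finger_force: 0.0
finger_force: 0.0
finger_force: 0.0
time: 4.18
eef_pos: [0.6363, 0.0928, 0.2315]
tcp_rot: [0.899, 0.439, 0.0, 0.0]
contact_force: [0.3, -0.1, -0.5]
opening: 1.001
finger_force: 0.0
t 4.6 at [0.6356 0.0913 0.2313] psi 74.3 tilt [-0. -0. -1.] SHIFT [-0.0016  0.0008  0.1613] TURN -0.0 q [-0.02  0.22  1.66 -0.    1.26  0.26] open 0.999 F [-0.7  0.1  0.6]
```

```bash

python3 -m inch '[[0,-0.0015,0.001,0.04,0],[0,-0.0015,0.001,0.08,0],[0,-0.0015,0.001,0.12,0],[0,-0.0015,0.001,0.15,0],[0,-0.0015,0.001,0.161,0]]' 30
python3 -m inch '[[0.2,0,0,0,0],[0.4,0,0,0,0],[0.6,0,0,0,0],[0.6,0,0,0,0],[0.6,0,0,0,0]]' 40
python3 -m inch '[[0.6,0,0,0,0],[0.6,0,0,0,0],[0.6,0,0,0,0]]'
python3 -m inch '[[0.6,0,0,-0.02,0],[0.6,0,0,-0.06,0],[0.6,0,0,-0.1,0],[0.6,0,0,-0.14,0],[0.6,0,0,-0.18,0]]'
python3 -c "
from h import *
go(.4505,-.2305,.16,-6.6)"
```

```text
time: 5.07
eef_pos: [0.6321, 0.0892, 0.0642]
tcp_rot: [0.798, 0.603, -0.004, -0.003]
contact_force: [-0.7, -0.1, -0.4]
opening: 1.001
finger_force: 0.0
time: 5.48
eef_pos: [0.6382, 0.0894, 0.0734]
tcp_rot: [0.797, 0.604, 0.002, 0.002]
contact_force: [1.4, 0.4, 2.9]
opening: 0.627
finger_force: 43.2
time: 5.73
eef_pos: [0.6382, 0.0894, 0.0734]
tcp_rot: [0.797, 0.604, 0.002, 0.002]
contact_force: [0.8, -0.2, 7.1]
opening: 0.626
finger_force: 43.6
time: 6.15
eef_pos: [0.635, 0.0894, 0.2508]
tcp_rot: [0.797, 0.604, -0.001, -0.001]
contact_force: [1.3, -0.4, -3.7]
opening: 0.628
finger_force: 42.7
t 6.15 at [0.635  0.0894 0.2508] psi 74.26 tilt [-0.001 -0.002 -1.   ] SHIFT [-0.3579 -0.0906  0.0913] TURN 80.86 q [-0.02  0.2   1.64 -0.    1.3   0.26] open 0.628 F [ 1.3 -0.4 -3.7]
```

```bash

for i in 1 2; do python3 -m inch '[[0.6,-0.036,-0.009,0,0],[0.6,-0.072,-0.018,0,0],[0.6,-0.108,-0.027,0,0],[0.6,-0.144,-0.036,0,0],[0.6,-0.179,-0.0453,0,0]]' >/dev/null; done
for i in 1 2; do python3 -m inch '[[0.6,0,0,0,7],[0.6,0,0,0,14],[0.6,0,0,0,21],[0.6,0,0,0,28],[0.6,0,0,0,35]]' >/dev/null; done
python3 -m inch '[[0.6,0,0,0,5],[0.6,0,0,0.01,10.9],[0.6,0,0,0.03,10.9],[0.6,0,0,0.06,10.9],[0.6,0,0,0.06,10.9]]'
python3 - <<'E'
from h import *
go(.4505,-.2305,.139,-6.6)
p,M=cam('side'); cv2.imwrite('pics/s2.png',cv2.resize(p['pixels'][200:350,180:440,::-1],None,fx=3,fy=3))
W=cloud(p,M).reshape(-1,3); P=W[(W[:,0]>.65)&(W[:,1]<-.08)&(W[:,2]>.15)&(W[:,2]<.18)]
print(np.nanmedian(P,0))
E
```

```text
time: 8.23
eef_pos: [0.448, -0.2277, 0.1834]
tcp_rot: [0.998, -0.058, -0.005, -0.004]
contact_force: [-1.8, 1.0, -5.8]
opening: 0.63
finger_force: 42.6
t 8.2333 at [ 0.448  -0.2277  0.1834] psi -6.64 tilt [-0.011 -0.007 -1.   ] SHIFT [0.0033 0.0028 0.0444] TURN -0.04 q [-0.67 -0.04  2.03 -0.    1.17  1.01] open 0.63 F [-1.8  1.  -5.8]
[ 0.74399004 -0.24142538  0.16016066]
```

View pics/s2.png

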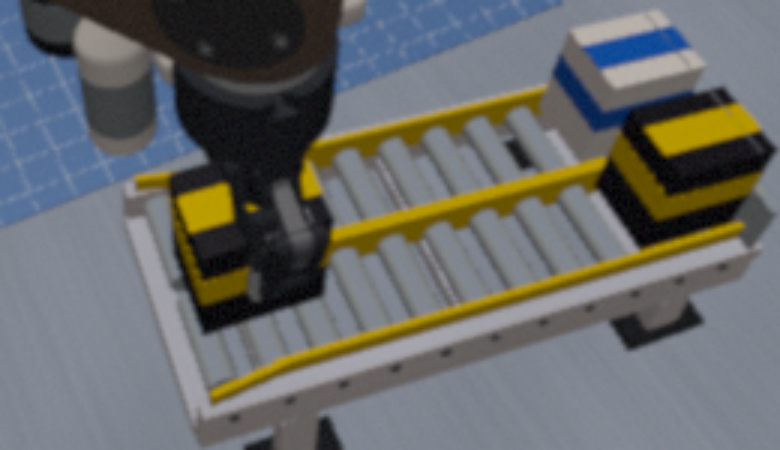

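The carton is held square above the right lane at about (250,240) in the crop. I'll settle the arm and lower it slowly.

```bash

python3 -m inch '[[0.6,0,0,0.01,0],[0.6,0,0,0.02,0],[0.6,0,0,0.03,0],[0.6,0,0,0.035,0],[0.6,0,0,0.035,0]]'
python3 -c "
from h import *
go(.4505,-.2305,.137,-6.6)"
```

```text
time: 8.7
eef_pos: [0.4511, -0.2301, 0.1538]
tcp_rot: [0.998, -0.058, -0.001, -0.001]
contact_force: [-0.1, 0.3, -2.5]
opening: 0.628
finger_force: 42.8
t 8.7 at [ 0.4511 -0.2301  0.1538] psi -6.64 tilt [-0.002 -0.001 -1.   ] SHIFT [-0.0005  0.0005  0.0168] TURN -0.04 q [-0.67 -0.01  2.05 -0.    1.1   1.01] open 0.628 F [-0.1  0.3 -2.5]
```

```bash

python3 -m inch '[[0.6,0,0,0.004,0],[0.6,0,0,0.008,0],[0.6,0,0,0.010,0],[0.6,0,0,0.012,0],[0.6,0,0,0.012,0]]'
python3 -m inch '[[0.6,0,0,0.001,0],[0.6,0,0,0.002,0],[0.6,0,0,0.003,0],[0.6,0,0,0.003,0],[0.6,0,0,0.003,0]]'
python3 -m inch '[[0.6,0,0,0.001,0],[0.6,0,0,0.002,0],[0.6,0,0,0.002,0],[0.6,0,0,0.002,0]]'
```

```text
time: 9.12
eef_pos: [0.4517, -0.2305, 0.143]
tcp_rot: [0.998, -0.058, -0.0, -0.0]
contact_force: [0.2, -0.2, -3.5]
opening: 0.626
finger_force: 42.8
time: 9.53
eef_pos: [0.4519, -0.2306, 0.1403]
tcp_rot: [0.998, -0.058, 0.0, 0.0]
contact_force: [0.3, 0.5, -2.4]
opening: 0.628
finger_force: 42.8
time: 9.87
eef_pos: [0.4518, -0.2306, 0.1382]
tcp_rot: [0.998, -0.058, -0.0, -0.0]
contact_force: [0.8, 0.2, -2.6]
opening: 0.624
finger_force: 42.8
```

```bash

python3 -m inch '[[0.6,0,0,0.001,0],[0.6,0,0,0.002,0],[0.6,0,0,0.002,0]]'
python3 -m inch '[[0.6,0,0,0.001,0],[0.6,0,0,0.001,0],[0.6,0,0,0.001,0]]'
```

```text
time: 10.12
eef_pos: [0.4523, -0.2308, 0.137]
tcp_rot: [0.998, -0.058, 0.0, 0.0]
contact_force: [0.3, 0.9, 0.5]
opening: 0.626
finger_force: 43.2
time: 10.37
eef_pos: [0.4528, -0.2309, 0.137]
tcp_rot: [0.998, -0.058, 0.001, 0.0]
contact_force: [-0.9, 2.1, 6.6]
opening: 0.628
finger_force: 43.6
```

```bash

python3 -m inch '[[0.5,0,0,0,0],[0.3,0,0,0,0],[0,0,0,0,0],[0,0,0,0,0],[0,0,0,0,0]]' 
python3 -m inch '[[0,0,0,0,0],[0,0,0,0,0],[0,0,0,-0.04,0],[0,0,0,-0.08,0],[0,0,0,-0.115,0]]' 
python3 -c "
from h import *
go(.44,.27,.252,-65)
p,M=cam('side'); cv2.imwrite('pics/s3.png',cv2.resize(p['pixels'][200:350,180:440,::-1],None,fx=3,fy=3))
"
```

```text
time: 10.78
eef_pos: [0.4517, -0.2307, 0.135]
tcp_rot: [0.998, -0.058, -0.0, 0.0]
contact_force: [0.5, -0.0, -0.0]
opening: 1.002
finger_force: 0.0
time: 11.2
eef_pos: [0.4517, -0.2306, 0.2519]
tcp_rot: [0.998, -0.058, -0.0, -0.0]
contact_force: [0.2, -1.5, 1.2]
opening: 1.002
finger_force: 0.0
t 11.2 at [ 0.4517 -0.2306  0.2519] psi -6.64 tilt [-0. -0. -1.] SHIFT [-6.950e-02 -4.958e-01 -1.000e-04] TURN 58.36 q [-0.67 -0.11  1.96 -0.    1.29  1.01] open 1.002 F [ 0.2 -1.5  1.2]
```

View pics/s3.png

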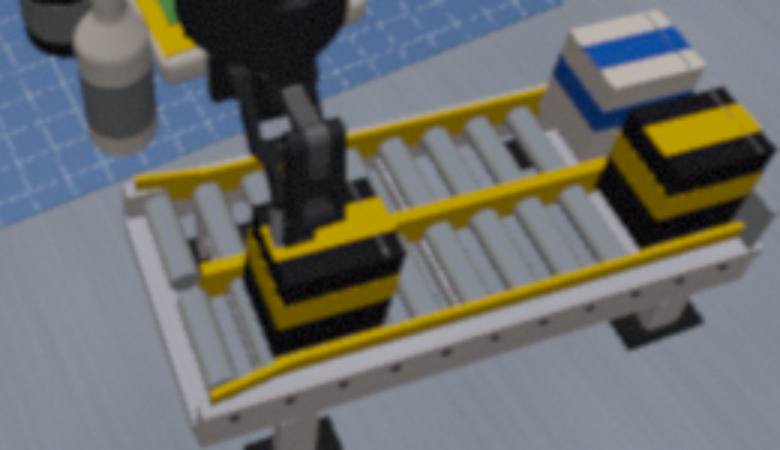

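```bash

for i in 1 2 3; do python3 -m inch '[[0,-0.004,-0.032,-0.003,0],[0,-0.008,-0.064,-0.006,0],[0,-0.012,-0.096,-0.01,0],[0,-0.016,-0.128,-0.013,0],[0,-0.019,-0.159,-0.017,0]]' >/dev/null; done
for i in 1 2 3; do python3 -m inch '[[0,0,0,0,-7],[0,0,0,0,-14],[0,0,0,0,-21],[0,0,0,0,-28],[0,0,0,0,-35]]' >/dev/null; done
python3 -m inch '[[0,0,0,0,-7],[0,0,0,0,-14],[0,0,0,0,-16.6],[0,0,0,0,-16.6]]'
cat > look.py <<'E'
from h import *
import sys
np.set_printoptions(precision=4,suppress=True)
p,M=cam('wrist'); save(p,sys.argv[1]); W=cloud(p,M); np.save('w.npy',W)
for q in ['black_case','white_case']:
    for r in ctrl.spot_in(q,p)[:2]+ctrl.tip_of(q,p)[:2]:
        c,rr=np.clip(np.round(r['at']).astype(int),0,[511,383]); print(q,r['at'],round(r['score'],2),W[rr,c])
p,M=cam('side'); V=cloud(p,M)
cv2.imwrite('pics/'+sys.argv[1].replace('.png','s.png'),cv2.resize(p['pixels'][200:350,180:440,::-1],None,fx=2,fy=2))
E
python3 look.py w4.png; python3 -c "
from h import *
go(.44,.24,.3,115)"
```

```text
time: 14.08
eef_pos: [0.4503, 0.2497, 0.3009]
tcp_rot: [0.537, 0.843, -0.0, -0.0]
contact_force: [-1.0, -0.5, 0.9]
opening: 0.997
finger_force: 0.0
black_case [257.4, 170.7] 0.77 [0.4537 0.2586 0.121 ]
black_case [269.3, 162.2] 0.64 [0.4635 0.2719 0.1071]
white_case [248.1, 102.1] 0.87 [0.4126 0.3228 0.1199]
white_case [265.6, 105.9] 0.79 [0.4326 0.3276 0.1047]
t 14.3833 at [0.4504 0.2497 0.3012] psi 114.92 tilt [ 0. -0. -1.] SHIFT [-0.0045 -0.0135  0.0012] TURN -0.08 q [ 0.31 -0.12  1.88  0.    1.38 -0.13] open 1.0 F [-0.6 -0.3 -0.7]
```

View pics/w4.png

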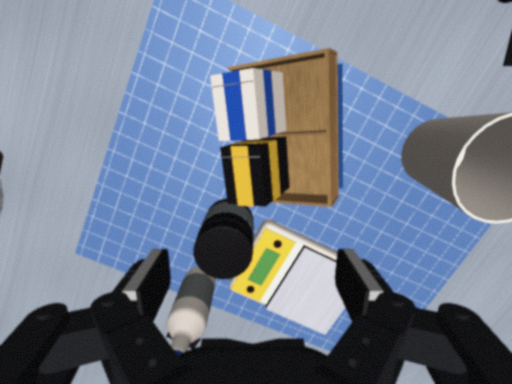

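View pics/w4s.png

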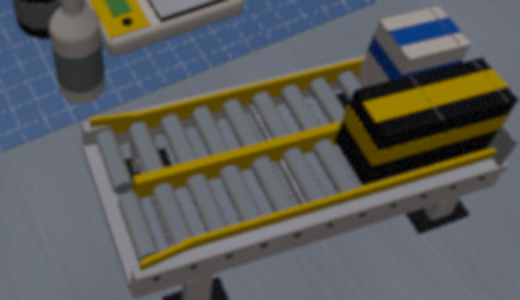

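```bash
python3 - <<'E'
from h import *
np.set_printoptions(precision=4,suppress=True)
V=np.load('w.npy'); V=cv2.medianBlur(V.astype(np.float32),5)
k=3; du=np.roll(V,-k,1)-np.roll(V,k,1); dv=np.roll(V,-k,0)-np.roll(V,k,0)
N=np.cross(dv,du); N/=np.linalg.norm(N,axis=2,keepdims=True); N*=np.sign(N[...,2:])
box={'black':(140,208,215,292),'white':(65,142,208,290),'floorL':(75,125,295,325),'floorR':(140,190,295,325)}
for l,(r0,r1,c0,c1) in box.items():
    P=V[r0:r1,c0:c1].reshape(-1,3); n=N[r0:r1,c0:c1].reshape(-1,3)
    ok=(n[:,2]>.82)&(n[:,2]<.94)&(P[:,2]>.05)
    Q=P[ok]
    for _ in range(4):
        c=np.median(Q,0); nn=np.linalg.svd(Q-Q.mean(0),full_matrices=False)[2][2]; nn*=np.sign(nn[2]); Q=Q[abs((Q-c)@nn)<.004] 
    yaw=np.degrees(np.arctan2(-nn[1],-nn[0])); print(l,len(Q),'n',nn,'tilt',np.degrees(np.arccos(nn[2])),'yaw',yaw)
    y=np.radians(25); ex=np.array([np.cos(y)*.883,np.sin(y)*.883,.469]); ey=np.array([-np.sin(y),np.cos(y),0])
    A=np.stack([Q@ex,Q@ey],1); 
    r=cv2.minAreaRect((A*1000).astype(np.float32)); print('   rect',r)
    lo,hi=np.percentile(A,[1,99],0); print('   in-plane size',hi-lo)
    m=(lo+hi)/2; nz=np.cross(ex,ey); ctr=ex*m[0]+ey*m[1]+nz*np.median(Q@nz); print('   centre',ctr, 'bottom',ctr-.08*nz)
E
```

```text
black 408 n [-0.3968 -0.233   0.8878] tilt 27.399303 yaw 30.424242
   rect ((498.6140441894531, 34.56062316894531), (11.029989242553711, 65.21025848388672), 5.59105920791626)
   in-plane size [0.0146 0.0638]
   centre [0.4422 0.2448 0.1132] bottom [0.4762 0.2606 0.0426]
white 429 n [-0.3973 -0.2335  0.8875] tilt 27.440346 yaw 30.444286
   rect ((492.9726257324219, 114.29161834716797), (9.187009811401367, 66.52050018310547), 7.68414306640625)
   in-plane size [0.0159 0.065 ]
   centre [0.4026 0.3138 0.114 ] bottom [0.4366 0.3297 0.0433]
floorL 1270 n [-0.4041 -0.2395  0.8828] tilt 28.017992 yaw 30.660181
   rect ((548.1351318359375, 121.72154998779297), (34.69691467285156, 59.09774398803711), 1.7111637592315674)
   in-plane size [0.0344 0.0578]
   centre [0.4779 0.3565 0.0685] bottom [ 0.5119  0.3724 -0.0022]
floorR 1392 n [-0.4018 -0.2374  0.8844] tilt 27.818937 yaw 30.581484
   rect ((553.483154296875, 38.143760681152344), (40.80595779418945, 68.34634399414062), 3.103710174560547)
   in-plane size [0.0399 0.067 ]
   centre [0.5189 0.2845 0.0677] bottom [ 0.5529  0.3004 -0.0029]
```

```bash
python3 - <<'E'
from h import *
np.set_printoptions(precision=4,suppress=True)
V=np.load('w.npy')
y=np.radians(30.5); t=np.radians(28); ex=np.array([np.cos(y)*np.cos(t),np.sin(y)*np.cos(t),np.sin(t)]); ey=np.array([-np.sin(y),np.cos(y),0]); nz=np.cross(ex,ey)
fl=np.nanmedian(V[140:190,295:325].reshape(-1,3)@nz); print('floor d',fl)
for l,(r0,r1,c0,c1) in {'black':(130,215,205,300),'white':(60,148,200,300)}.items():
    P=V[r0:r1,c0:c1].reshape(-1,3); d=P@nz-fl
    Q=P[(d>.075)&(d<.086)]; A=np.stack([Q@ex,Q@ey],1)
    print(l,len(Q),'h',np.median(Q@nz)-fl); lo,hi=np.percentile(A,[.5,99.5],0)
    print(' size',hi-lo,cv2.minAreaRect((A*1000).astype(np.float32)))
    m=(lo+hi)/2; c=ex*m[0]+ey*m[1]+nz*(fl+.08); print(' top centre',c,'bottom',c-.08*nz,'mid',c-.04*nz,'lo',lo,hi)
    B=P[(d>.03)&(d<.07)]; print(' body ex range',np.percentile(B@ex,[1,99]),'ey',np.percentile(B@ey,[1,99]))
E
```

```text
floor d -0.2180013400425918
black 2849 h 0.080275419983729
 size [0.0543 0.09  ] ((497.4265441894531, -4.587127685546875), (91.60972595214844, 55.93484115600586), 89.96078491210938)
 top centre [0.4369 0.252  0.1119] bottom [0.4693 0.2711 0.0413] mid [0.4531 0.2615 0.0766] lo [ 0.4707 -0.0496] [0.525  0.0404]
 body ex range [0.4112 0.5449] ey [-0.0808  0.035 ]
white 3118 h 0.08038366900173255
 size [0.0543 0.081 ] ((497.6263122558594, 60.8316764831543), (82.66698455810547, 55.94485855102539), 89.57306671142578)
 top centre [0.4034 0.3085 0.1118] bottom [0.4358 0.3276 0.0412] mid [0.4196 0.3181 0.0765] lo [0.4705 0.0206] [0.5248 0.1016]
 body ex range [0.4707 0.5277] ey [0.0157 0.1141]
```

The wrist picture shows the case with the black carton at (255,172) and the white one at (248,105). In the side crop, black_scale has closed up behind black_front. The fitted case yaw is 30.5°. I'll pinch the black carton across its 54 mm so the pads turn it upright.

```bash

python3 -m inch '[[0,0,0,0,-5.6],[0,0,0,0,-5.6]]' 25 >/dev/null
python3 -m inch '[[0,-0.001,0.0035,0.04,0],[0,-0.001,0.0035,0.08,0],[0,-0.001,0.0035,0.12,0],[0,-0.001,0.0035,0.15,0],[0,-0.001,0.0035,0.16,0]]' >/dev/null
python3 -m inch '[[0,0,0,0.01,0],[0,0,0,0.03,0],[0,0,0,0.05,0],[0,0,0,0.05,0],[0,0,0,0.05,0]]'
python3 - <<'E'
from h import *
go(.4539,.2507,.059,120.5)
p,M=cam('side'); cv2.imwrite('pics/s5.png',cv2.resize(p['pixels'][90:240,100:320,::-1],None,fx=3,fy=3))
E
```

```text
time: 15.38
eef_pos: [0.4546, 0.2509, 0.0923]
tcp_rot: [0.496, 0.868, 0.0, 0.0]
contact_force: [0.5, -0.7, 1.5]
opening: 0.999
finger_force: 0.0
t 15.3833 at [0.4546 0.2509 0.0923] psi 120.52 tilt [-0.     0.001 -1.   ] SHIFT [ 0.0002 -0.0007  0.0333] TURN 0.02 q [ 0.31  0.11  2.06  0.    0.97 -0.22] open 0.999 F [ 0.5 -0.7  1.5]
```

View pics/s5.png

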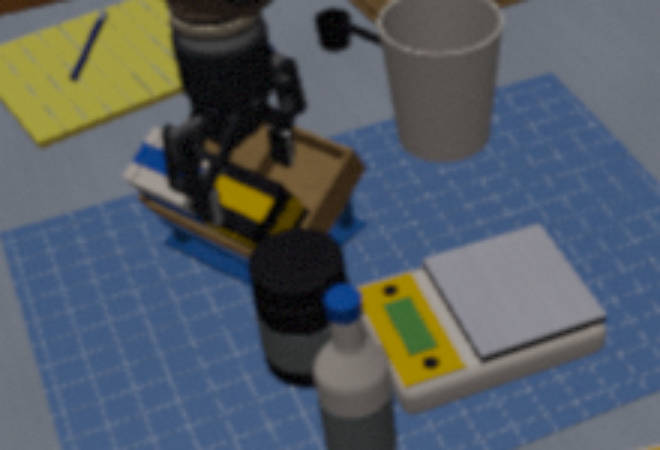

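The fingers straddle the black carton front and back at about (205,200) and (285,150), lined up with it. Now down and close.

```bash

python3 -m inch '[[0,0,0,0.01,0],[0,0,0,0.02,0],[0,0,0,0.03,0],[0,0,0,0.033,0],[0,0,0,0.033,0]]'
python3 -m inch '[[0.1,0,0,0,0],[0.2,0,0,0,0],[0.3,0,0,0,0],[0.4,0,0,0,0],[0.6,0,0,0,0]]'
python3 -m inch '[[0.6,0,0,0,0],[0.6,0,0,-0.003,0],[0.6,0,0,-0.006,0],[0.6,0,0,-0.009,0],[0.6,0,0,-0.012,0]]'
python3 -m inch '[[0.6,0,0,-0.003,0],[0.6,0,0,-0.006,0],[0.6,0,0,-0.01,0],[0.6,0,0,-0.015,0],[0.6,0,0,-0.015,0]]'
```

```text
time: 15.85
eef_pos: [0.4547, 0.2509, 0.0594]
tcp_rot: [0.496, 0.868, 0.001, 0.001]
contact_force: [-0.7, -0.3, 0.6]
opening: 1.003
finger_force: 0.0
time: 16.27
eef_pos: [0.453, 0.2501, 0.0596]
tcp_rot: [0.496, 0.869, -0.002, -0.001]
contact_force: [-7.9, -4.9, 11.2]
opening: 0.884
finger_force: 24.7
time: 16.68
eef_pos: [0.455, 0.2511, 0.0722]
tcp_rot: [0.496, 0.868, 0.001, 0.001]
contact_force: [-2.6, 0.0, 5.1]
opening: 0.788
finger_force: 25.2
time: 17.1
eef_pos: [0.4545, 0.2509, 0.0862]
tcp_rot: [0.496, 0.868, 0.001, 0.0]
contact_force: [2.0, 0.3, 1.7]
opening: 0.724
finger_force: 26.1
```

```bash

python3 -m inch '[[0.7,0,0,-0.004,0],[0.7,0,0,-0.008,0],[0.7,0,0,-0.012,0],[0.7,0,0,-0.016,0],[0.7,0,0,-0.016,0]]' 40
python3 -m inch '[[0.7,0,0,-0.004,0],[0.7,0,0,-0.01,0],[0.7,0,0,-0.02,0],[0.7,0,0,-0.03,0],[0.7,0,0,-0.04,0]]'
python3 - <<'E'
from h import *
go(.4539,.2507,.059,120.5)
p,M=cam('scene'); cv2.imwrite('pics/s6.png',cv2.resize(p['pixels'][60:200,190:360,::-1],None,fx=4,fy=4))
E
```

```text
time: 17.52
eef_pos: [0.4537, 0.2505, 0.1018]
tcp_rot: [0.496, 0.868, -0.0, -0.0]
contact_force: [-0.4, -0.4, -1.4]
opening: 0.645
finger_force: 43.7
time: 17.93
eef_pos: [0.4541, 0.2507, 0.1427]
tcp_rot: [0.496, 0.868, 0.0, 0.0]
contact_force: [0.3, 1.1, -2.6]
opening: 0.648
finger_force: 43.7
t 17.9333 at [0.4541 0.2507 0.1427] psi 120.56 tilt [-0.     0.001 -1.   ] SHIFT [ 0.0001 -0.0003  0.0837] TURN 0.06 q [ 0.31  0.03  2.03 -0.    1.07 -0.22] open 0.648 F [ 0.3  1.1 -2.6]
```

View pics/s6.png

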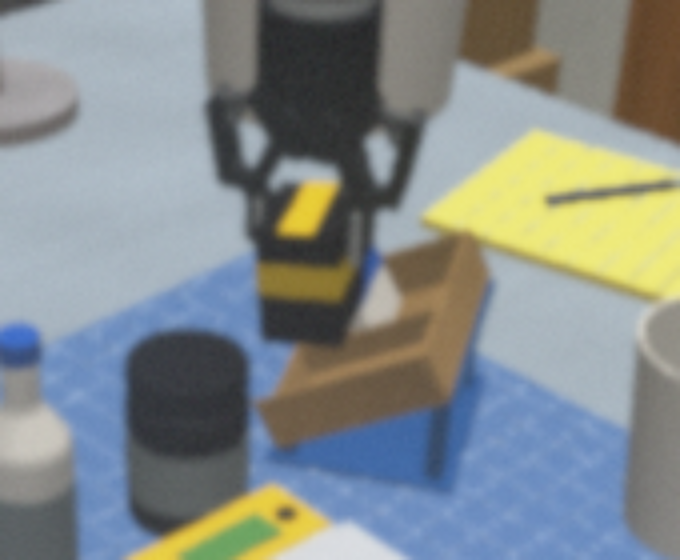

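The carton is out of the case and upright in the grip at (305,265), with a small residual tilt suggested by opening .648 against .627. A firmer grip should square it.

```bash

python3 -m inch '[[0.7,0,0,-0.03,0],[0.7,0,0,-0.06,0],[0.7,0,0,-0.09,0],[0.7,0,0,-0.12,0],[0.7,0,0,-0.13,0]]' 80
python3 - <<'E'
from h import *
go(.4505,-.2305,.2727,173.4)
p,M=cam('side'); W=cloud(p,M).reshape(-1,3); q,M=cam('scene'); W2=cloud(q,M).reshape(-1,3)
for w in (W,W2):
    # carton points: black/yellow in front of gripper region
    d=w-np.array([.454,.2507,0]); y=np.radians(30.5); a=d[:,0]*np.cos(y)+d[:,1]*np.sin(y); b=-d[:,0]*np.sin(y)+d[:,1]*np.cos(y)
    m=(abs(a)<.05)&(abs(b)<.05)&(w[:,2]>.18)&(w[:,2]<.33)
    z=w[m,2]; print(m.sum(),'zmin',np.percentile(z,[.5,1,2]))
    k=m&(w[:,2]<.265); print(' b',np.percentile(b[k],[1,99]),'a',np.percentile(a[k],[1,99]))
E
```

```text
time: 18.4
eef_pos: [0.456, 0.2514, 0.2777]
tcp_rot: [0.496, 0.868, 0.004, 0.003]
contact_force: [1.1, 0.8, -1.2]
opening: 0.63
finger_force: 86.1
t 18.4 at [0.456  0.2514 0.2777] psi 120.56 tilt [-0.002  0.01  -1.   ] SHIFT [-0.4121 -0.2499  0.0035] TURN -52.84 q [ 0.31 -0.1   1.91  0.    1.32 -0.22] open 0.63 F [ 1.1  0.8 -1.2]
1534 zmin [0.23293298 0.23367915 0.23538185]
 b [-0.03721144  0.03500871] a [-0.02305285  0.03300763]
1305 zmin [0.23746266 0.23860244 0.24017974]
 b [-0.03930279  0.03277316] a [-0.01994964  0.03526786]
```

```bash

for i in 1 2 3; do python3 -m inch '[[0.7,-0.028,-0.0165,0,0],[0.7,-0.055,-0.033,0,0],[0.7,-0.083,-0.0495,0,0],[0.7,-0.11,-0.066,0,0],[0.7,-0.1376,-0.0826,0,0]]' >/dev/null; done
python3 -m inch '[[0.7,0,0,0,-7],[0.7,0,0,0,-14],[0.7,0,0,0,-21],[0.7,0,0,0,-28],[0.7,0,0,0,-35]]' >/dev/null
python3 -m inch '[[0.7,0,0,0,-7],[0.7,0,0,0,-14],[0.7,0,0,0.02,-17.9],[0.7,0,0,0.05,-17.9],[0.7,0,0,0.07,-17.9]]'
python3 -m inch '[[0.7,0,0,0,0],[0.7,0,0,0.01,0],[0.7,0,0,0.02,0],[0.7,0,0,0.025,0],[0.7,0,0,0.025,0]]'
python3 - <<'E'
from h import *
go(.4505,-.2305,.153,173.4)
p,M=cam('side'); cv2.imwrite('pics/s7.png',cv2.resize(p['pixels'][200:350,180:440,::-1],None,fx=3,fy=3))
E
```

```text
time: 20.58
eef_pos: [0.4486, -0.2294, 0.1964]
tcp_rot: [0.057, 0.998, 0.002, -0.002]
contact_force: [-0.6, 0.3, -2.7]
opening: 0.633
finger_force: 86.0
time: 21.0
eef_pos: [0.45, -0.2305, 0.1752]
tcp_rot: [0.057, 0.998, 0.001, -0.001]
contact_force: [-0.5, 0.5, -2.6]
opening: 0.631
finger_force: 86.0
t 21.0 at [ 0.45   -0.2305  0.1752] psi 173.46 tilt [ 0.002  0.001 -1.   ] SHIFT [-0.0005  0.      0.0222] TURN 0.06 q [-0.67 -0.03  2.04  0.    1.14 -2.13] open 0.631 F [-0.5  0.5 -2.6]
```

View pics/s7.png

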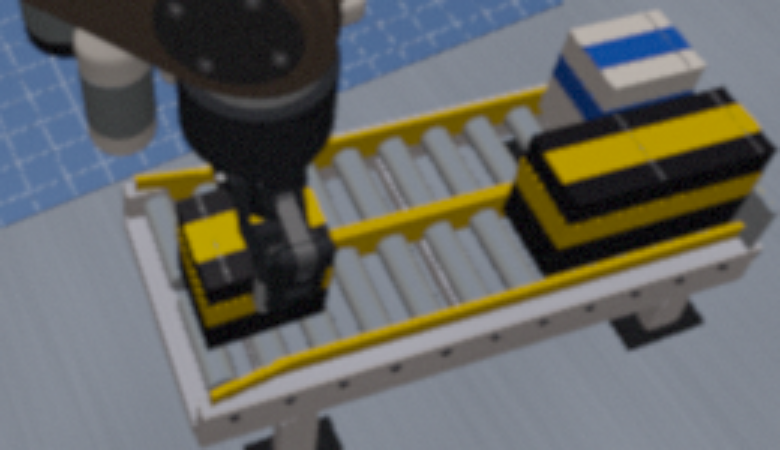

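The carton is square over the right lane at (250,260), with the first two closed up at the stop. Lowering by force.

```bash

python3 -m inch '[[0.7,0,0,0.005,0],[0.7,0,0,0.01,0],[0.7,0,0,0.014,0],[0.7,0,0,0.016,0],[0.7,0,0,0.016,0]]' | sed -n 2,4p
for i in 1 2 3; do python3 -m inch '[[0.7,0,0,0.001,0],[0.7,0,0,0.002,0],[0.7,0,0,0.002,0],[0.7,0,0,0.002,0]]'| sed -n 2,4p; done
```

```text
eef_pos: [0.4501, -0.2305, 0.1596]
tcp_rot: [0.057, 0.998, 0.0, -0.001]
contact_force: [-0.3, 0.8, -1.2]
eef_pos: [0.4505, -0.2309, 0.1585]
tcp_rot: [0.057, 0.998, -0.0, 0.0]
contact_force: [-0.4, 0.1, -1.4]
eef_pos: [0.4505, -0.2311, 0.1564]
tcp_rot: [0.057, 0.998, -0.0, 0.0]
contact_force: [0.1, -1.6, -2.6]
eef_pos: [0.4505, -0.2311, 0.1544]
tcp_rot: [0.057, 0.998, -0.0, 0.0]
contact_force: [-0.7, -2.0, -2.0]
```

```bash

for i in 1 2; do python3 -m inch '[[0.7,0,0,0.001,0],[0.7,0,0,0.002,0],[0.7,0,0,0.002,0]]'| sed -n 2,4p; done
```

```text
eef_pos: [0.4509, -0.2312, 0.1533]
tcp_rot: [0.057, 0.998, -0.001, 0.001]
contact_force: [-0.3, -1.4, 2.5]
eef_pos: [0.4517, -0.2315, 0.1527]
tcp_rot: [0.057, 0.998, -0.001, 0.001]
contact_force: [-0.2, 0.7, 8.4]
```

```bash

python3 -m inch '[[0.5,0,0,-0.001,0],[0.3,0,0,-0.001,0],[0,0,0,-0.001,0],[0,0,0,-0.001,0],[0,0,0,-0.001,0]]' 25 | sed -n 2,5p
python3 -m inch '[[0,0,0,0,0],[0,0,0,0,0],[0,0,0,-0.04,0],[0,0,0,-0.08,0],[0,0,0,-0.12,0]]' | sed -n 2,5p
python3 -c "
from h import *
go(.4,.26,.272,120.5)"
```

```text
eef_pos: [0.45, -0.2302, 0.1506]
tcp_rot: [0.057, 0.998, 0.001, -0.001]
contact_force: [0.5, -0.8, 0.3]
opening: 1.003
eef_pos: [0.4498, -0.2302, 0.2717]
tcp_rot: [0.057, 0.998, 0.001, -0.001]
contact_force: [0.3, 0.1, 0.1]
opening: 1.002
t 23.8 at [ 0.4498 -0.2302  0.2717] psi 173.46 tilt [ 0.002  0.002 -1.   ] SHIFT [0.1053 0.4814 0.0007] TURN 52.96 q [-0.67 -0.12  1.94  0.    1.33 -2.13] open 1.002 F [0.3 0.1 0.1]
```

```bash

for i in 1 2; do python3 -m inch '[[0,0.0038,0.033,-0.003,0],[0,0.0075,0.066,-0.006,0],[0,0.0113,0.099,-0.009,0],[0,0.015,0.131,-0.012,0],[0,0.0188,0.164,-0.015,0]]' >/dev/null; done
for i in 1 2; do python3 -m inch '[[0,0.0103,0.0357,0,0],[0,0.0206,0.0714,0,0],[0,0.0308,0.1072,0,0]]' >/dev/null; done
python3 -m inch '[[0,0,0,0,7],[0,0,0,0,14],[0,0,0,0,21],[0,0,0,0,28],[0,0,0,0,35]]' >/dev/null
python3 -m inch '[[0,0,0,0,7],[0,0,0,0,14],[0,0,0,0,18],[0,0,0,0,18],[0,0,0,0,18]]' >/dev/null
python3 - <<'E'
from h import *
np.set_printoptions(precision=4,suppress=True)
go(.4130,.3198,.1,120.5)
p,M=cam('wrist'); V=cloud(p,M).reshape(-1,3)
y=np.radians(30.5); t=np.radians(28); ex=np.array([np.cos(y)*np.cos(t),np.sin(y)*np.cos(t),np.sin(t)]); ey=np.array([-np.sin(y),np.cos(y),0]); nz=np.cross(ex,ey)
c=np.array([.4009,.3127,.1118]); d=V-c
m=(abs(d@nz)<.005)&(abs(d@ex)<.06)&(abs(d@ey)<.06); Q=d[m]
print(m.sum(),'ex',np.percentile(Q@ex,[.5,99.5]),'ey',np.percentile(Q@ey,[.5,99.5]),np.median(Q@nz),cv2.minAreaRect((np.stack([Q@ex,Q@ey],1)*1000).astype(np.float32)))
p,M=cam('side'); W=cloud(p,M).reshape(-1,3); u=np.array([.9934,-.1149,0]); v=np.array([.1149,.9934,0]); o=np.array([.405,-.189,0])
k=(abs((W-o)@v+.036)<.03)&(W[:,2]>.13)&(W[:,2]<.2); print('right lane x',np.percentile(((W-o)@u)[k],[.5,99.5]),k.sum())
E
```

```text
t 25.9667 at [0.4136 0.3194 0.3012] psi 120.57 tilt [ 0. -0. -1.] SHIFT [ 0.0006 -0.0002  0.2012] TURN 0.07 q [ 0.46 -0.1   1.87  0.    1.38 -0.07] open 0.997 F [ 0.4  0.2 -0.2]
2459 ex [-0.027   0.0272] ey [-0.0358  0.036 ] 0.0003784010004730422 ((-0.1349201202392578, -0.03870391845703125), (72.8342056274414, 55.45684051513672), 89.72894287109375)
right lane x [0.1637 0.3828] 4158
```

White is exactly where predicted, and the three black cartons span 219 mm, so they are closed up. Same grasp for white.

```bash

python3 -m inch '[[0,0,0,0.04,0],[0,0,0,0.08,0],[0,0,0,0.12,0],[0,0,0,0.15,0],[0,0,0,0.17,0]]' 25 >/dev/null
python3 -m inch '[[0,0,0,0.01,0],[0,0,0,0.02,0],[0,0,0,0.03,0],[0,0,0,0.04,0],[0,0,0,0.04,0]]' |sed -n 2,4p
python3 -m inch '[[0,0,0,0.01,0],[0,0,0,0.02,0],[0,0,0,0.03,0],[0,0,0,0.032,0],[0,0,0,0.032,0]]' |sed -n 2,4p
python3 -m inch '[[0.1,0,0,0,0],[0.2,0,0,0,0],[0.3,0,0,0,0],[0.4,0,0,0,0],[0.6,0,0,0,0]]'
python3 -m inch '[[0.6,0,0,0,0],[0.6,0,0,-0.003,0],[0.6,0,0,-0.006,0],[0.6,0,0,-0.009,0],[0.6,0,0,-0.012,0]]'
python3 -m inch '[[0.6,0,0,-0.003,0],[0.6,0,0,-0.006,0],[0.6,0,0,-0.01,0],[0.6,0,0,-0.015,0],[0.6,0,0,-0.015,0]]'
```

```text
eef_pos: [0.4131, 0.3191, 0.0901]
tcp_rot: [0.496, 0.868, -0.001, -0.0]
contact_force: [-0.2, -1.1, -0.5]
eef_pos: [0.4128, 0.3189, 0.058]
tcp_rot: [0.497, 0.868, -0.001, -0.001]
contact_force: [0.1, -0.4, 0.2]
time: 27.73
eef_pos: [0.4123, 0.3187, 0.0604]
tcp_rot: [0.496, 0.868, -0.002, -0.001]
contact_force: [-7.2, -4.5, 8.2]
opening: 0.88
finger_force: 24.6
time: 28.15
eef_pos: [0.4145, 0.3199, 0.0734]
tcp_rot: [0.496, 0.868, 0.001, 0.001]
contact_force: [-1.0, -0.4, 3.9]
opening: 0.781
finger_force: 25.4
time: 28.57
eef_pos: [0.4142, 0.3197, 0.0872]
tcp_rot: [0.497, 0.868, 0.001, 0.0]
contact_force: [1.8, 2.3, 0.2]
opening: 0.718
finger_force: 25.8
```

```bash

python3 -m inch '[[0.7,0,0,-0.004,0],[0.7,0,0,-0.008,0],[0.7,0,0,-0.012,0],[0.7,0,0,-0.016,0],[0.7,0,0,-0.016,0]]' 40
python3 -m inch '[[0.7,0,0,-0.004,0],[0.7,0,0,-0.01,0],[0.7,0,0,-0.02,0],[0.7,0,0,-0.03,0],[0.7,0,0,-0.04,0]]' 80 >/dev/null
python3 -m inch '[[0.7,0,0,-0.03,0],[0.7,0,0,-0.06,0],[0.7,0,0,-0.09,0],[0.7,0,0,-0.12,0],[0.7,0,0,-0.13,0]]'
python3 -m inch '[[0.7,0,0,0,0],[0.7,0,0,0,0]]'
python3 - <<'E'
from h import *
go(.459,-.159,.2727,173.4)
for n in ('side','scene'):
    p,M=cam(n); w=cloud(p,M).reshape(-1,3)
    d=w-np.array([.4135,.3195,0]); y=np.radians(30.5); a=d[:,0]*np.cos(y)+d[:,1]*np.sin(y); b=-d[:,0]*np.sin(y)+d[:,1]*np.cos(y)
    m=(abs(a)<.05)&(abs(b)<.05)&(w[:,2]>.18)&(w[:,2]<.33); print(m.sum(),'zmin',np.percentile(w[m,2],[.5,1,2]))
    k=m&(w[:,2]<.265); print(' b',np.percentile(b[k],[1,99]))
E
```

```text
time: 28.98
eef_pos: [0.4133, 0.3193, 0.1027]
tcp_rot: [0.496, 0.868, -0.0, -0.0]
contact_force: [0.1, 0.8, -2.6]
opening: 0.645
finger_force: 44.2
time: 29.82
eef_pos: [0.4157, 0.3205, 0.2794]
tcp_rot: [0.496, 0.868, 0.005, 0.003]
contact_force: [0.6, 0.4, -3.0]
opening: 0.635
finger_force: 85.9
time: 29.98
eef_pos: [0.4134, 0.3193, 0.2721]
tcp_rot: [0.496, 0.868, 0.0, 0.0]
contact_force: [0.2, 0.5, -3.4]
opening: 0.631
finger_force: 85.9
t 29.9833 at [0.4134 0.3193 0.2721] psi 120.46 tilt [-0.  0. -1.] SHIFT [-0.4354 -0.2032 -0.0006] TURN -52.94 q [ 0.46 -0.08  1.9  -0.    1.32 -0.07] open 0.631 F [ 0.2  0.5 -3.4]
1532 zmin [0.22714888 0.22815763 0.22947062]
 b [-0.03792534  0.03644752]
1212 zmin [0.2302369  0.23116912 0.23215344]
 b [-0.03928134  0.03533045]
```

```bash

for i in 1 2; do python3 -m inch '[[0.7,-0.0354,-0.0118,0,0],[0.7,-0.0709,-0.0237,0,0],[0.7,-0.1063,-0.0355,0,0]]' >/dev/null; done
for i in 1 2; do python3 -m inch '[[0.7,-0.0278,-0.0165,0,0],[0.7,-0.0557,-0.033,0,0],[0.7,-0.0835,-0.0496,0,0],[0.7,-0.1114,-0.0661,0,0]]' >/dev/null; done
python3 -m inch '[[0.7,0,0,0,-7],[0.7,0,0,0,-14],[0.7,0,0,0,-21],[0.7,0,0,0,-28],[0.7,0,0,0,-35]]' >/dev/null
python3 -m inch '[[0.7,0,0,0,-7],[0.7,0,0,0,-14],[0.7,0,0,0.02,-17.9],[0.7,0,0,0.05,-17.9],[0.7,0,0,0.07,-17.9]]'
python3 -m inch '[[0.7,0,0,0,0],[0.7,0,0,0.01,0],[0.7,0,0,0.02,0],[0.7,0,0,0.025,0],[0.7,0,0,0.025,0]]'
python3 - <<'E'
from h import *
go(.459,-.159,.155,173.4)
p,M=cam('side'); W=cloud(p,M).reshape(-1,3); v=np.array([.1149,.9934,0]); u=np.array([.9934,-.1149,0]); o=np.array([.405,-.189,0])
d=W-o; k=(abs(d@u-.05)<.03)&(abs(d@v-.036)<.06)&(W[:,2]>.118)&(W[:,2]<.21)
print('left lateral',np.percentile((d@v)[k],[1,5,50,95,99]),'zmin',np.percentile(W[k,2],1),'u',np.percentile((d@u)[k],[1,99]))
E
```

```text
time: 32.08
eef_pos: [0.4573, -0.1579, 0.1978]
tcp_rot: [0.058, 0.998, 0.001, -0.003]
contact_force: [-0.7, 0.7, -4.8]
opening: 0.632
finger_force: 85.7
time: 32.5
eef_pos: [0.4587, -0.1586, 0.1763]
tcp_rot: [0.058, 0.998, 0.0, -0.001]
contact_force: [0.3, -0.3, -3.1]
opening: 0.632
finger_force: 85.8
t 32.5 at [ 0.4587 -0.1586  0.1763] psi 173.36 tilt [ 0.002  0.001 -1.   ] SHIFT [-0.0003 -0.0003  0.0213] TURN -0.04 q [-0.54 -0.08  2.08  0.    1.15 -2.  ] open 0.632 F [ 0.3 -0.3 -3.1]
left lateral [-0.00397229 -0.00220605  0.01277128  0.01601069  0.01913376] zmin 0.12879992023491457 u [0.02094762 0.07902133]
```

```bash

python3 -m inch '[[0.7,0,0,0.005,0],[0.7,0,0,0.01,0],[0.7,0,0,0.014,0],[0.7,0,0,0.018,0],[0.7,0,0,0.018,0]]' | sed -n 2,4p
for i in 1 2; do python3 -m inch '[[0.7,0,0,0.001,0],[0.7,0,0,0.002,0],[0.7,0,0,0.002,0],[0.7,0,0,0.002,0]]'| sed -n 2,4p; done
```

```text
eef_pos: [0.4586, -0.1586, 0.1582]
tcp_rot: [0.058, 0.998, 0.0, -0.001]
contact_force: [-1.3, -0.1, -3.4]
eef_pos: [0.4593, -0.159, 0.1575]
tcp_rot: [0.058, 0.998, -0.0, 0.0]
contact_force: [0.3, 0.2, -4.2]
eef_pos: [0.4596, -0.1596, 0.1555]
tcp_rot: [0.058, 0.998, -0.001, 0.001]
contact_force: [0.8, -2.7, -3.2]
```

```bash

for i in 1 2; do python3 -m inch '[[0.7,0,0,0.001,0],[0.7,0,0,0.0015,0],[0.7,0,0,0.0015,0]]'| sed -n 2,4p; done
```

```text
eef_pos: [0.4594, -0.1596, 0.1542]
tcp_rot: [0.058, 0.998, -0.001, 0.0]
contact_force: [-0.5, -2.7, -2.8]
eef_pos: [0.4598, -0.1596, 0.1535]
tcp_rot: [0.058, 0.998, -0.001, 0.001]
contact_force: [0.5, -3.4, 3.8]
```

```bash

python3 -m inch '[[0.5,0,0,-0.001,0],[0.3,0,0,-0.001,0],[0,0,0,-0.001,0],[0,0,0,-0.001,0],[0,0,0,-0.001,0]]' 25 | sed -n 2,5p
python3 -m inch '[[0,0,0,0,0],[0,0,0,0,0],[0,0,0,-0.04,0],[0,0,0,-0.08,0],[0,0,0,-0.12,0]]' | sed -n 2,5p
for i in 1 2 3 4; do python3 -m inch '[[0,0,0,0,0],[0,0,0,0,0],[0,0,0,0,0],[0,0,0,0,0],[0,0,0,0,0]]' | sed -n 1,1p; done
python3 - <<'E'
from h import *
p,M=cam('side'); q,M2=cam('scene')
cv2.imwrite('pics/end.png',np.hstack([p['pixels'][130:384,100:470],q['pixels'][130:384,60:330]])[...,::-1])
u=np.array([.9934,-.1149,0]); v=np.array([.1149,.9934,0]); o=np.array([.405,-.189,0])
for n,(pp,m) in {'side':(p,M),'scene':(q,M2)}.items():
    W=cloud(pp,m).reshape(-1,3); d=W-o
    for s in (.036,-.036):
        k=(abs(d@v-s)<.03)&(W[:,2]>.13)&(W[:,2]<.2)&(d@u>.12); print(n,s,'u',np.percentile((d@u)[k],[.5,99.5]),k.sum())
    print({t:[np.round(x['at']) for x in ctrl.spot_in(t,pp)[:1]] for t in('jar','tub','bottle')})
E
```

```text
eef_pos: [0.4589, -0.1582, 0.1529]
tcp_rot: [0.058, 0.998, 0.001, -0.0]
contact_force: [0.6, 0.8, -0.6]
opening: 0.997
eef_pos: [0.4585, -0.1584, 0.2739]
tcp_rot: [0.058, 0.998, 0.001, -0.001]
contact_force: [1.4, 1.2, 1.1]
opening: 1.002
time: 35.38
time: 35.8
time: 36.22
time: 36.63
side 0.036 u [0.23626584 0.38355708] 2240
side -0.036 u [0.16361759 0.38288456] 4147
{'jar': [array([198., 190.])], 'tub': [array([415., 253.])], 'bottle': [array([219., 222.])]}
scene 0.036 u [0.2399043  0.38398618] 3133
scene -0.036 u [0.16822713 0.38390259] 4726
{'jar': [array([236., 168.])], 'tub': [array([369., 165.])], 'bottle': [array([197., 183.])]}
```

View pics/end.png

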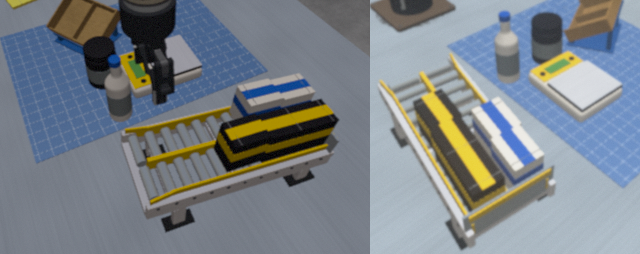

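The final picture shows three black cartons closed up in the right lane, around (275,135), and two white ones in the left lane, around (275,95). All are flat and square. The jar, tub and bottle are where they were, and the gripper is clear.

```bash
python3 -c "
from plant import ctrl
print(ctrl.sign_off())"
```

```text
the job is handed in; nothing more can be done
None
```

The job is handed in: all three cartons are loaded and closed up in their colour lanes, the scale's black carton ahead of the case's; the last check showed the jar, tub and bottle undisturbed, at about 37 s of the 72 s.

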